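# Seat a keyed spacer collar on a shaper spindle

## Task

Take the aluminium spacer collar with the red tabs from the bench, slip it over the upright spindle and turn it, without forcing it, until its tabs drop into the keyways. Leave it fully home, flat on the seat at the spindle's foot, let go of it, and leave the other things on the bench where they are.

Things in the scene. Friction and masses are not known exactly. Their poses are not given: they have to be found in the camera images.
- block: teal spindle block bolted to the bench: base 150 x 150 mm, 22 mm thick, four low bolt heads, round turret. Origin: centre of its underside, z up. The spindle stands upright in its centre, locked against turning. Its two opposite keyways face in an unmeasured direction, any way round: they must be seen (notches in the shoulder, from above) or felt for
- seat (a point): centre of the flat seat face (72 mm across) at the foot of the spindle, on its axis, 50 mm above the block's underside; axes as the block. Above it the spindle is 28 mm thick for 30 mm (the last 3 mm stepped down to 25 mm), then a 14 mm nose rises to 56 mm above the seat, its last 6 mm tapered
- shoulder (a point): centre of the flat shoulder where the 28 mm part ends, on the axis, 30 mm above the seat; axes as the block, not as the keyways. The keyways, opposite each other, are straight upright slots 9.5 mm wide, cut in to 7 mm from the axis, open at the shoulder and running down to the seat. A collar turned or let go off-centre can lean with one tab in, and bind
- collar: keyed spacer collar: aluminium ring, 54 mm outside, 31 mm bore, 30 mm tall, 0.1 to 0.2 kg, lying this way up on the bench. Origin: centre of its underside, z up. Two red tabs inside the bore, at its +x and -x sides; red stripes on the top face and outside mark them; either tab fits either keyway. Brass and dark rings nearby have no tabs
- tab (a point): middle of the collar's +x tab, 12.75 mm from the collar's axis, 21 mm above its underside. Each tab is 6 mm wide, reaches in to 8.5 mm from the axis and spans heights 14 to 28 mm. Out of line the tabs rest on the shoulder, the collar's underside 16 mm above the seat; within about 0.1 rad of the keyways the collar slides down to the seat
- brass_ring: plain brass ring, 60 mm outside, 33 mm bore, 18 mm tall, no tabs; not wanted. Origin: centre of its underside
- dark_ring: plain dark steel ring, 50 mm outside, 33 mm bore, 12 mm tall, no tabs; not wanted. Origin: centre of its underside
- wrench: steel wrench 190 mm long lying on the bench behind the work; its x axis runs along it
- tin: round tin 68 mm across, 55 mm tall, orange label, standing. Origin: centre of its underside
- offcut: wood offcut 130 x 50 x 28 mm (x, y, z). Origin: centre of its underside
- tape: yellow tape measure, 62 x 62 x 34 mm, with a steel lip toward its -x side. Origin: centre of its underside
- brush: bench brush lying flat; its x axis runs along it
Things that resemble listed ones, but are neither listed nor needed, are in the scene too. What is shaped like the collar but blue or pink is not meant.

How it is judged:
By the outcome, as a careful person would: the job done as asked, in the order asked, and still so for the second after the job is handed in, with the robot touching nothing.
It also fails if it takes over 72 s, if anything falls off the work surface, if the arm or the gripper's body presses on something with over 40 N, if the wrist force passes 120 N, or if a joint passes its speed limit or range.

## Robot

A 6-joint arm with a two-finger parallel gripper is mounted at the origin on the work surface. World frame = base frame: x ahead of the robot, y to its left, z up, the work surface at z = 0. Lengths are in m, angles in rad, forces in N, time in s.
With the tool pointing down it reaches from about 0.3 to 0.875 m from the base axis. Payload 6.4 kg.
Tool frame: the origin (TCP) lies on the centre line of the jaws, within the pads' length; the fingertips stand 17 mm ahead of it and the grasp point (between the pads) lies 2 mm behind it; z points along the fingers, y is the line along which they close (so a half turn about z gives the same grasp; the last joint's range is limited). The gripper opens to 85 mm and grips with 20 to 120 N. Pads are 22 mm wide; open, the fingers measure 114 mm over their backs; the gripper's body (76 mm by 85 mm) begins 54 mm behind the grasp point. The pads swing forward as they close: fully open they stand 13 mm farther back than shut.
Start: joints at [-1.543, 0.181, 1.607, -0, 1.354, -0.206], TCP at [0.133, -0.559, 0.223] pointing down, gripper open.
Joint ranges: [-2.99, 2.99], [-0.89, 2.07], [0.3, 2.58], [-1.14, 4.28], [0, 2.63], [-3.12, 3.12]. Speed limits (rad/s): [2.57, 2.57, 3.01, 3.14, 3.14, 3.14].

## Interface

Orientations are given as a unit quaternion [x, y, z, w].
In Python, from workcell import ctrl, get_image, ticket, recognise, place_of gives the robot as it stands. The module is installed in compiled form; this text tells all that it offers.
- The arm moves only by the shell command python3 -m jog 'ROWS' [FORCE]. ROWS is JSON, a list of rows, each an object with "turn": the turn, a rotation vector about the tool's x, y, z in degrees, a list of three; "linear": the shift along the tool's x, y, z in mm, a list of three; "fingers": the finger opening in mm, from 0 to 85.4. A call has 1 to 8 rows; each row shifts and turns the commanded pose from where the row before left it, along the tool's axes as they then stand; what a row does not reach is not made up. A row lasts 1/10 s, in which the tool goes at most 50 mm and 8.59 degrees, less where a joint would pass 70% of its speed; a pose out of reach is approached as far as the arm can. A call with a gripper value outside its range is refused whole. The fingers move at their own pace and stop on an object; FORCE is the grip in N (left out, the last holds). Time passes only in rows, so rows that do not move let the fingers close. It gives the time, the measured TCP pose, the force, the opening and the grip force at its end, in the units of the state.
- ctrl.get_state(): the state, without advancing time (a new reading comes with each control period).
- get_image(name): name is "scene" or "top" or "wrist"; returns a dict with "img" (420x560x3 uint8, blue, green, red), "camera_matrix" (3x3 intrinsics, pixels), "world_from_camera" (4x4, takes a point from camera to world coordinates). Camera axes: x right, y down, z forward; pixel columns grow to the right and rows downward; lengths in m; the calibration is good to about 2 mm. A picture is of the moment at which its call begins. There is no depth.
- ticket.job_done(): hands the job in; it is judged then, once.
Trained networks look in a picture, given as the dict that the camera call returned (one of the last four; its "shot" number tells which), for a name from the list of things; names that differ only in an ending like _2 or _b are one class to them, and where a whole thing is asked for, a point or a joint stands for the part that bears it (a point fixed in the world has none). Each returns a list of dicts, best first, with "conf" (0 to 1); they miss things now and then, are a little off and sometimes report something else, mostly with a low value. They report only what shows in the picture. A call takes as long as a camera call. They do not tell look-alikes from the thing itself.
- recognise(picture, thing): "at" ([x, y, z] in m, in world coordinates, good to about 4 mm: the middle of the surface that is visible of it).
- place_of(picture, thing): "at" ([x, y, z] in m, in world coordinates, good to about 4 mm: a listed point, or the origin of a listed thing).
The state is a dict: "clock": time; "q": joint angles; "joint_velocities": joint speeds; "tau": joint torques, N m; "tool_pos": TCP position; "tcp_rot": TCP orientation; "force": force on the tool from outside, world axes, zero at the start; "torque": the same for the moment, N m; "grip_width": finger opening in m; "gripper_force": force on a finger pad.
Only numpy, scipy, OpenCV 4.12 (cv2) and the standard library are available. Lean on these libraries where they do the work, as an engineer would, in place of code of your own. Each camera call takes 0.05 s, during which the arm holds its last target. There are 200 camera calls.

## Working session

There is one attempt and no reset: what is moved stays moved. The work goes in short steps, Python scripts to look and compute and a shell command to move; the robot and the scene stay as the last step left them, time stands still between calls to the robot, and variables do not carry over. Pictures are saved under pics/ and viewed, at most 10 in all, crops included, and the job is handed in when it is done.

```bash
mkdir -p pics; python3 - <<'E'
from workcell import ctrl,get_image,recognise,place_of
import cv2,numpy as np
s=ctrl.get_state();print(s['clock'],s['tool_pos'],s['tcp_rot'],s['grip_width'])
ims=[]
for n in ['scene','top']:
    p=get_image(n);ims.append(p['img'])
    K=np.array(p['camera_matrix']);T=np.array(p['world_from_camera']);C=np.linalg.inv(T)
    print(n,T[:3,3].round(3))
    for t in ['block','seat','shoulder','collar','tab','brass_ring','dark_ring','tin']:
        for r in place_of(p,t)[:4]:
            c=C@np.r_[r['at'],1];u=K@c[:3]/c[2]
            print(t,np.round(r['at'],4),round(r['conf'],2),u[:2].round())
for n,i in zip(['scene','top'],ims): cv2.imwrite(f'pics/{n}0.png',i)
E
```

```text
0.0 [ 0.13319049 -0.55878318  0.2218767 ] [ 9.93176718e-01  1.16615771e-01  7.07966915e-05 -8.73475999e-04] 0.08524470912151841
scene [ 0.911 -0.568  0.889]
block [ 5.420e-01  1.224e-01 -5.000e-04] 0.57 [287. 192.]
seat [0.5455 0.1308 0.0513] 0.6 [290. 179.]
shoulder [0.5476 0.1235 0.0792] 0.75 [290. 174.]
collar [ 0.4801 -0.2772 -0.0028] 0.77 [186. 290.]
collar [ 0.3702 -0.295   0.0044] 0.75 [145. 275.]
collar [ 0.4341 -0.3713 -0.0018] 0.73 [145. 313.]
tab [ 0.3586 -0.3005  0.0233] 0.71 [138. 270.]
tab [ 0.4447 -0.3792  0.0218] 0.67 [143. 313.]
brass_ring [ 0.4338 -0.1123  0.0019] 0.72 [210. 234.]
brass_ring [ 0.6132 -0.3259 -0.0015] 0.7 [219. 333.]
dark_ring [ 0.6095 -0.1693  0.0018] 0.78 [254. 279.]
tin [ 0.7535 -0.2341  0.0025] 0.78 [293. 328.]
top [ 0.498 -0.032  1.329]
block [0.5479 0.1289 0.    ] 0.57 [231. 229.]
seat [0.5525 0.1256 0.049 ] 0.92 [230. 226.]
shoulder [0.5509 0.1281 0.0835] 0.73 [227. 227.]
shoulder [0.6497 0.4196 0.0029] 0.35 [135. 195.]
collar [ 0.3683 -0.2925  0.0026] 0.72 [371. 289.]
collar [ 0.4836 -0.2806 -0.0038] 0.46 [366. 250.]
tab [ 0.445  -0.3833  0.0207] 0.7 [402. 263.]
tab [ 0.4845 -0.2686  0.0242] 0.64 [364. 250.]
tab [ 0.3585 -0.3021  0.0177] 0.47 [375. 292.]
brass_ring [ 0.6087 -0.3236  0.0019] 0.65 [380. 209.]
dark_ring [ 0.6055 -0.1697 -0.0025] 0.69 [329. 210.]
dark_ring [ 0.6094 -0.3273  0.0028] 0.34 [381. 208.]
tin [ 0.7513 -0.2396  0.0009] 0.61 [352. 162.]
tin [ 0.6099 -0.3262  0.0042] 0.48 [381. 208.]
```

View pics/top0.png

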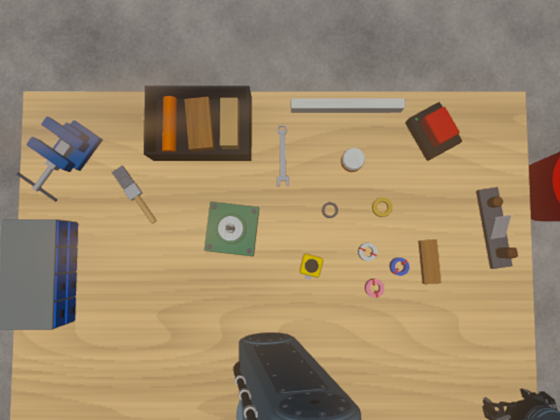

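View pics/scene0.png

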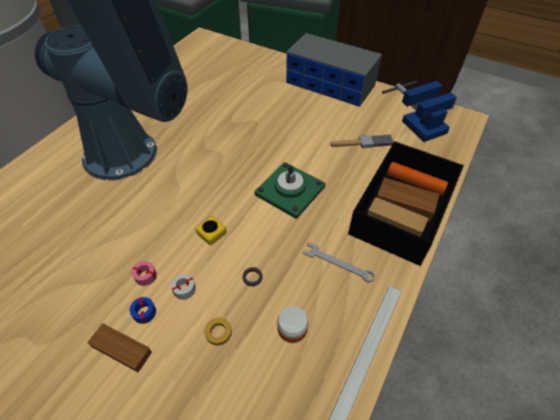

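Look-alikes for the collar, given as top-view pixel / scene-view pixel:
- Aluminium ring with red stripes: (367,251) / (184,287)
- Blue ring: (400,266) / (143,310)
- Pink ring: (374,288) / (144,272)
- Brass ring: (382,207)
- Dark ring: (330,210)

I choose the aluminium one, near (0.482, -0.279). The spindle is near (0.55, 0.127). I'll move above the collar for the close check.

```bash
cat > h.py <<'E'
from workcell import ctrl,get_image,recognise,place_of
import cv2,numpy as np
from scipy.spatial.transform import Rotation as R
def go(x,y,z,yaw=None):
    "shift (mm, tool axes) and yaw turn about tool z (deg) to reach target; yaw = world heading of tool x, deg"
    s=ctrl.get_state();r=R.from_quat(s['tcp_rot']);X=r.as_matrix()[:,0]
    y0=np.degrees(np.arctan2(X[1],X[0]))
    print('t',round(s['clock'],2),'pos',np.round(s['tool_pos'],4),'yaw',round(y0,2),'q',np.round(s['q'],2),'F',np.round(s['force'],1),'w',round(s['grip_width'],4))
    print('linear mm',(1000*r.inv().apply(np.array([x,y,z])-s['tool_pos'])).round(1),'turn z', None if yaw is None else round(-(yaw-y0),2))
def cam(p): return np.array(p['camera_matrix']),np.array(p['world_from_camera'])
def proj(p,w):
    K,T=cam(p);c=np.linalg.inv(T)@np.r_[w,1];u=K@c[:3];return u[:2]/u[2]
def onplane(p,uv,z):
    K,T=cam(p);d=T[:3,:3]@np.linalg.inv(K)@np.r_[uv,1];o=T[:3,3];return o+d*(z-o[2])/d[2]
E
python3 - <<'E'
from h import *
go(0.47,-0.28,0.26)
p=get_image('wrist');print(cam(p)[1].round(3),cam(p)[0])
E
```

```text
t 0.9 pos [ 0.1332 -0.5594  0.2228] yaw 13.39 q [-1.54  0.18  1.61  0.    1.35 -0.21] F [-0.2  0.3 -0.6] w 0.0854
linear mm [ 392.3 -193.8  -37.2] turn z None
[[ 0.234 -0.933 -0.275  0.203]
 [-0.972 -0.224 -0.066 -0.542]
 [-0.     0.283 -0.959  0.375]
 [ 0.     0.     0.     1.   ]] [[352.82915114   0.         281.42821268]
 [  0.         352.82915114 210.12845567]
 [  0.           0.           1.        ]]
```

```bash
python3 -m jog '[{"turn":[0,0,0],"linear":[33,-16,-3],"fingers":85},{"turn":[0,0,0],"linear":[33,-16,-3],"fingers":85},{"turn":[0,0,0],"linear":[33,-16,-3],"fingers":85},{"turn":[0,0,0],"linear":[33,-16,-3],"fingers":85},{"turn":[0,0,0],"linear":[33,-16,-3],"fingers":85},{"turn":[0,0,0],"linear":[33,-16,-3],"fingers":85}]'
python3 -m jog '[{"turn":[0,0,0],"linear":[33,-16,-3],"fingers":85},{"turn":[0,0,0],"linear":[33,-16,-3],"fingers":85},{"turn":[0,0,0],"linear":[33,-16,-3],"fingers":85},{"turn":[0,0,0],"linear":[33,-16,-3],"fingers":85},{"turn":[0,0,0],"linear":[33,-16,-3],"fingers":85},{"turn":[0,0,0],"linear":[0,0,0],"fingers":85},{"turn":[0,0,0],"linear":[0,0,0],"fingers":85}]'
python3 - <<'E'
from h import *
go(0.482,-0.28,0.26)
p=get_image('wrist');cv2.imwrite('pics/w1.png',p['img'])
for t in ['collar','tab']:
    for r in place_of(p,t): print(t,np.round(r['at'],4),r['conf'],proj(p,r['at']).round(),proj(p,np.r_[r['at'][:2],.03]).round())
E
```

```text
clock: 1.55
tool_pos: [0.3046, -0.4191, 0.2411]
tcp_rot: [0.993, 0.117, 0.0, 0.0]
force: [0.9, 0.4, -0.2]
grip_width: 0.085
gripper_force: 0.0
clock: 2.25
tool_pos: [0.4459, -0.3036, 0.2558]
tcp_rot: [0.993, 0.118, -0.0, 0.0]
force: [-0.1, -0.4, -0.8]
grip_width: 0.0852
gripper_force: 0.0
t 2.25 pos [ 0.4459 -0.3036  0.2558] yaw 13.52 q [-0.82  0.07  1.66 -0.    1.41  0.52] F [-0.1 -0.4 -0.8] w 0.0852
linear mm [ 40.6 -14.5  -4.2] turn z None
collar [ 4.342e-01 -3.734e-01  4.000e-04] 0.77 [337. 193.] [341. 200.]
collar [ 0.3741 -0.2949  0.0014] 0.61 [261. 225.] [259. 234.]
collar [ 0.4755 -0.2777  0.0017] 0.55 [266. 140.] [264. 142.]
tab [ 0.3603 -0.3005  0.0195] 0.76 [262. 242.] [262. 246.]
tab [ 0.4826 -0.2615  0.022 ] 0.73 [252. 131.] [251. 132.]
tab [ 0.4435 -0.3846  0.0227] 0.72 [351. 192.] [353. 194.]
```

View pics/w1.png

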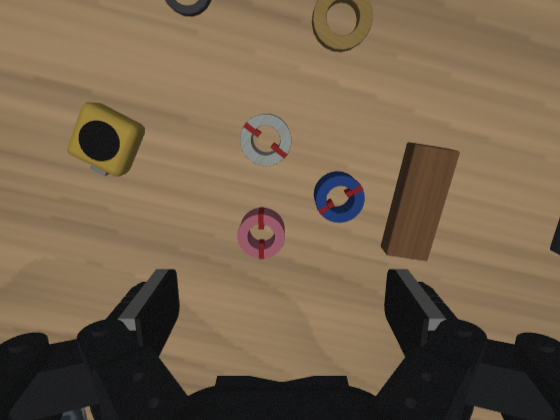

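The aluminium collar is at pixel (266,140), with red stripes at (252,130) and (279,152). The blue one is at (340,197) and the pink one at (261,233), so the choice holds. Next I measure the collar's ring and stripes, then move over the spindle to see the keyways.

```bash
cat >> h.py <<'E'
def red(p,c,rad,ztop=.03):
    "heading (deg) of red stripes + ring centre on plane ztop, around pixel c"
    im=p['img'].astype(int);b,g,r=im[...,0],im[...,1],im[...,2]
    v,u=np.mgrid[:im.shape[0],:im.shape[1]];near=np.hypot(u-c[0],v-c[1])<rad
    m=near&(r>g+60)&(r>b+60)
    pts=np.array([onplane(p,(a,bb),ztop)[:2] for a,bb in zip(u[m],v[m])])
    d=np.linalg.svd(pts-pts.mean(0))[2][0] if len(pts)<3000 else None
    print('red n',m.sum(),'mean',pts.mean(0).round(4),'heading',np.degrees(np.arctan2(d[1],d[0])).round(1))
E
python3 - <<'E'
import pickle
from h import *
p=get_image('wrist');pickle.dump(p,open('w1.pkl','wb'))
red(p,(266,140),32)
hsv=cv2.cvtColor(p['img'],cv2.COLOR_BGR2HSV)
print(hsv[140,245:290].tolist()[::5])
m=((hsv[...,1]<40)&(hsv[...,2]>110)).astype(np.uint8);m[:105]=0;m[175:]=0;m[:,:230]=0;m[:,300:]=0
cs,_=cv2.findContours(m,cv2.RETR_EXTERNAL,cv2.CHAIN_APPROX_NONE);a=np.vstack(cs);h=cv2.convexHull(a)
e=cv2.fitEllipse(h);print(e,onplane(p,e[0],.03).round(4))
E
python3 -m jog '[{"turn":[0,0,0],"linear":[11.7,-33,0],"fingers":85},{"turn":[0,0,0],"linear":[11.7,-33,0],"fingers":85},{"turn":[0,0,0],"linear":[11.7,-33,0],"fingers":85},{"turn":[0,0,0],"linear":[11.7,-33,0],"fingers":85},{"turn":[0,0,0],"linear":[11.7,-33,7],"fingers":85},{"turn":[0,0,0],"linear":[11.7,-33,7],"fingers":85}]'
python3 -m jog '[{"turn":[0,0,0],"linear":[11.7,-33,10],"fingers":85},{"turn":[0,0,0],"linear":[11.7,-33,10],"fingers":85},{"turn":[0,0,0],"linear":[11.7,-33,10],"fingers":85},{"turn":[0,0,0],"linear":[11.7,-33,10],"fingers":85},{"turn":[0,0,0],"linear":[11.7,-33,14],"fingers":85},{"turn":[0,0,0],"linear":[11.7,-33,14],"fingers":85},{"turn":[0,0,0],"linear":[0,0,0],"fingers":85},{"turn":[0,0,0],"linear":[0,0,0],"fingers":85}]'
python3 - <<'E'
import pickle
from h import *
p=get_image('wrist');pickle.dump(p,open('w2.pkl','wb'))
go(0.49,.113,.17)
for t in ['seat','shoulder','block']:
    for r in place_of(p,t): print(t,np.round(r['at'],4),r['conf'],proj(p,r['at']).round())
c=proj(p,(.55,.127,.08)).round().astype(int);x0=max(c[0]-90,0);y0=max(c[1]-75,0);print(x0,y0)
cv2.imwrite('pics/w2.png',cv2.resize(p['img'][y0:y0+150,x0:x0+180],None,fx=4,fy=4,interpolation=cv2.INTER_CUBIC))
E
```

```text
red n 183 mean [ 0.4782 -0.2774] heading -114.2
[[54, 9, 135], [20, 13, 58], [18, 95, 143], [16, 94, 155], [17, 96, 154], [16, 93, 151], [16, 93, 150], [60, 7, 140], [54, 9, 139]]
((264.3069152832031, 138.36680603027344), (50.43444061279297, 51.37672424316406), 156.8117218017578) [ 0.4783 -0.2779  0.03  ]
clock: 3.05
tool_pos: [0.4678, -0.095, 0.2419]
tcp_rot: [0.993, 0.116, 0.0, 0.0]
force: [1.2, -0.3, -0.6]
grip_width: 0.0853
gripper_force: 0.0
clock: 3.85
tool_pos: [0.4901, 0.1134, 0.1734]
tcp_rot: [0.993, 0.117, -0.001, 0.0]
force: [0.1, -0.9, 0.3]
grip_width: 0.0852
gripper_force: 0.0
t 3.9 pos [0.4906 0.1128 0.1739] yaw 13.36 q [-0.01  0.07  1.83 -0.    1.24  1.33] F [ 0.5 -0.1 -0.9] w 0.0851
linear mm [-0.5 -0.3  3.9] turn z None
seat [0.5434 0.125  0.0477] 0.89 [283. 129.]
shoulder [0.5459 0.1289 0.0813] 0.94 [279. 127.]
block [ 0.5433  0.1298 -0.0014] 0.67 [278. 124.]
193 47
```

View pics/w2.png

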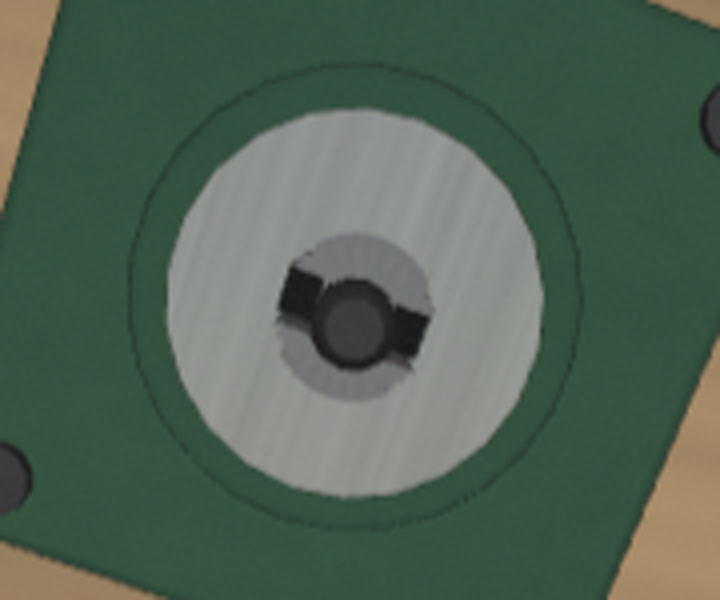

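The crop shows the grey seat disc centred at crop (355,302), the shoulder at (355,317) and the nose at (354,326). The two keyway notches are at (301,293) and (410,333), about 19.5° clockwise of the image's horizontal. I convert these to world, fit the ellipses and triangulate heights.

```bash
cat > m.py <<'E'
import pickle
from h import *
p=pickle.load(open('w2.pkl','rb'));q=pickle.load(open('w1.pkl','rb'))
f=lambda x,y:(193+(x-1.5)/4,47+(y-1.5)/4)
for n,c,z in [('seat',f(355,302),.05),('shoulder',f(355,317),.08),('nose',f(354,326),.106)]: print(n,onplane(p,c,z).round(4))
print('seat dia',np.linalg.norm(onplane(p,f(167,302),.05)-onplane(p,f(543,302),.05)), 'shoulder dia',np.linalg.norm(onplane(p,f(278,317),.08)-onplane(p,f(434,317),.08)))
for a,b in [((301,293),(410,333)),((284,292),(421,339))]:
    d=onplane(p,f(*b),.08)-onplane(p,f(*a),.08);print('keyway heading',np.degrees(np.arctan2(d[1],d[0])))
# dark-slot PCA: pixels dark in shoulder annulus
g=cv2.cvtColor(p['img'],cv2.COLOR_BGR2GRAY);v,u=np.mgrid[:420,:560]
w=np.array([onplane(p,(a,b),.08)[:2] for a,b in zip(u.ravel(),v.ravel())]).reshape(420,560,2)-onplane(p,f(355,317),.08)[:2]
r=np.hypot(w[...,0],w[...,1]);m=(g<60)&(r>.0085)&(r<.0125);th=np.arctan2(w[...,1],w[...,0])[m]
print('slot n',m.sum(),np.degrees(np.angle(np.exp(2j*th).mean())/2))
# second view, top & scene: triangulate tin-tip etc
def tri(obs):
    A=np.zeros((3,3));B=np.zeros(3)
    for pp,uv in obs:
        K,T=cam(pp);d=T[:3,:3]@np.linalg.inv(K)@np.r_[uv,1];d/=np.linalg.norm(d);M=np.eye(3)-np.outer(d,d);A+=M;B+=M@T[:3,3]
    return np.linalg.solve(A,B).round(4)
def ring(pp,w0,h):
    c=proj(pp,w0).round().astype(int);hs=cv2.cvtColor(pp['img'],cv2.COLOR_BGR2HSV)
    m=np.zeros((420,560),np.uint8);y,x=max(c[1]-h,0),max(c[0]-h,0)
    s=hs[y:c[1]+h,x:c[0]+h];m[y:c[1]+h,x:c[0]+h]=(s[...,1]<45)&(s[...,2]>110)
    e=cv2.fitEllipse(cv2.convexHull(np.vstack(cv2.findContours(m,0,cv2.CHAIN_APPROX_NONE)[0])));return e
if __name__=='__main__':
    t=get_image('top');s=get_image('scene')
    for n,pp,h in (('w1',q,35),('top',t,14),('scene',s,16)):
        e=ring(pp,(.479,-.278,.03),h);print(n,np.round(e[0],1),np.round(e[1],1),onplane(pp,e[0],.03).round(4))
    et=ring(t,(.479,-.278,.03),14);es=ring(s,(.479,-.278,.03),16);ew=ring(q,(.479,-.278,.03),35)
    print('collar tri',tri([(q,ew[0]),(t,et[0])]),tri([(q,ew[0]),(s,es[0])]))
    R_=[r for n in (s,t,p) for r in [place_of(n,'shoulder')[0]] ] if 0 else None
E
python3 m.py
```

```text
seat [0.5481 0.1277 0.05  ]
shoulder [0.547  0.1274 0.08  ]
nose [0.547  0.1276 0.106 ]
seat dia 0.07120650026241675 shoulder dia 0.02639996467805407
keyway heading -96.101825454865
keyway heading -94.9228171104622
slot n 138 84.35655180509815
w1 [264.3 138.4] [50.5 51.5] [ 0.4782 -0.2779  0.03  ]
top [367.6 251.3] [17.8 18.3] [ 0.48   -0.2793  0.03  ]
scene [182.2 284. ] [19.2 22.9] [ 0.4788 -0.2787  0.03  ]
collar tri [ 0.4796 -0.2779  0.0384] [ 0.478  -0.278   0.0281]
```

The collar is at (0.4785, -0.278) with its top at about 0.03 and its tabs at 66° (mod 180). The spindle axis is at (0.547, 0.1275) and the keyways lie at about 84.5°. I go back and view the collar with the same offset I used for the spindle, so camera bias cancels.

```bash
python3 -m jog '[{"turn":[0,0,0],"linear":[-13.4,31.5,0],"fingers":85},{"turn":[0,0,0],"linear":[-13.4,31.5,0],"fingers":85},{"turn":[0,0,0],"linear":[-13.4,31.5,0],"fingers":85},{"turn":[0,0,0],"linear":[-13.4,31.5,0],"fingers":85},{"turn":[0,0,0],"linear":[-13.4,31.5,0],"fingers":85},{"turn":[0,0,0],"linear":[-13.4,31.5,8],"fingers":85}]'
python3 -m jog '[{"turn":[0,0,0],"linear":[-13.4,31.5,8],"fingers":85},{"turn":[0,0,0],"linear":[-13.4,31.5,8],"fingers":85},{"turn":[0,0,0],"linear":[-13.4,31.5,8],"fingers":85},{"turn":[0,0,0],"linear":[-13.4,31.5,8],"fingers":85},{"turn":[0,0,0],"linear":[-13.4,31.5,8],"fingers":72},{"turn":[0,0,0],"linear":[-13.4,31.5,2],"fingers":72},{"turn":[0,0,0],"linear":[0,0,0],"fingers":72},{"turn":[0,0,0],"linear":[0,0,0],"fingers":72}]'
cat > m3.py <<'E'
import pickle
from h import *
from m import ring
p=get_image('wrist');pickle.dump(p,open('w3.pkl','wb'))
c=proj(p,(.4785,-.278,.03)).round().astype(int);print(c)
e=ring(p,(.4785,-.278,.03),48);print(np.round(e,1) if 0 else e,onplane(p,e[0],.03).round(4))
red(p,e[0],50)
x0=max(c[0]-90,0);y0=max(c[1]-75,0);print(x0,y0)
cv2.imwrite('pics/w3.png',cv2.resize(p['img'][y0:y0+150,x0:x0+180],None,fx=4,fy=4,interpolation=cv2.INTER_CUBIC))
go(*onplane(p,e[0],.03)[:2],.02)
E
python3 m3.py | tail -7
```

```text
clock: 4.75
tool_pos: [0.4564, -0.0911, 0.1672]
tcp_rot: [0.993, 0.116, 0.001, 0.001]
force: [0.8, 0.1, -0.4]
grip_width: 0.0851
gripper_force: 0.0
clock: 5.55
tool_pos: [0.421, -0.2921, 0.1238]
tcp_rot: [0.993, 0.115, 0.0, -0.0]
force: [0.3, 0.2, 0.3]
grip_width: 0.0719
gripper_force: 0.0
slot n 138 84.35655180509815
[281 125]
((280.9209899902344, 124.67675018310547), (78.86743927001953, 81.01998138427734), 178.9071044921875) [ 0.4787 -0.2777  0.03  ]
red n 458 mean [ 0.4783 -0.2771] heading -114.2
191 50
t 5.6 pos [ 0.4212 -0.2912  0.1238] yaw 13.32 q [-0.84  0.16  1.85  0.    1.13  0.5 ] F [-1.4  0.9 -0.4] w 0.0722
linear mm [ 59.    0.2 103.8] turn z None
```

View pics/w3.png

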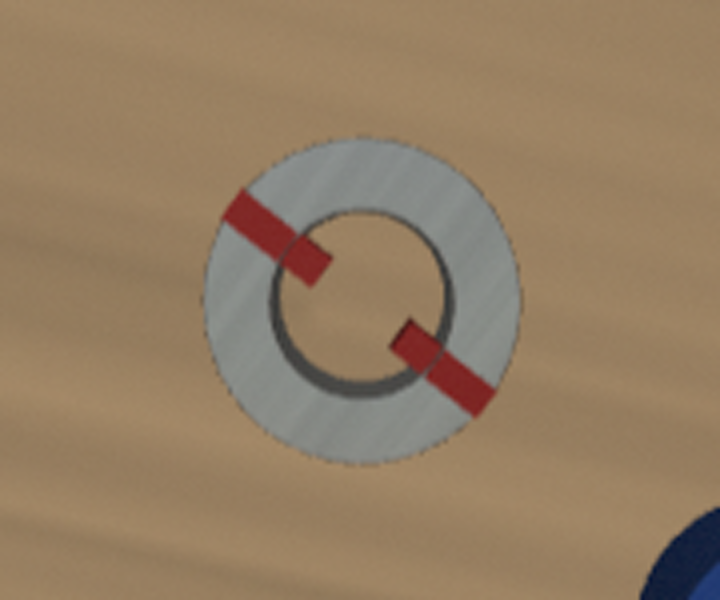

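The close crop confirms bare aluminium with red tabs at crop (305,258) and (415,345), centred at (0.4787, -0.2777). I go over it, down, and grip.

```bash
python3 -m jog '[{"turn":[0,0,0],"linear":[29.5,0,0],"fingers":72},{"turn":[0,0,0],"linear":[29.5,0,10],"fingers":72},{"turn":[0,0,0],"linear":[0,0,30],"fingers":72},{"turn":[0,0,0],"linear":[0,0,30],"fingers":72},{"turn":[0,0,0],"linear":[0,0,20],"fingers":72},{"turn":[0,0,0],"linear":[0,0,10],"fingers":72},{"turn":[0,0,0],"linear":[0,0,0],"fingers":72},{"turn":[0,0,0],"linear":[0,0,0],"fingers":72}]' 40
python3 -c "
from h import *
go(.4787,-.2777,.024)"
```

```text
clock: 6.4
tool_pos: [0.4796, -0.2776, 0.0248]
tcp_rot: [0.993, 0.117, 0.0, 0.0]
force: [0.7, -0.1, 0.5]
grip_width: 0.0719
gripper_force: 0.0
t 6.4 pos [ 0.4796 -0.2776  0.0248] yaw 13.43 q [-0.74  0.4   1.79  0.    0.96  0.6 ] F [ 0.7 -0.1  0.5] w 0.0719
linear mm [-0.9 -0.1  0.8] turn z None
```

Close, then lift.

```bash
python3 -m jog '[{"turn":[0,0,0],"linear":[-0.5,0,0],"fingers":62},{"turn":[0,0,0],"linear":[0,0,0],"fingers":57},{"turn":[0,0,0],"linear":[0,0,0],"fingers":50},{"turn":[0,0,0],"linear":[0,0,0],"fingers":48},{"turn":[0,0,0],"linear":[0,0,0],"fingers":48},{"turn":[0,0,0],"linear":[0,0,0],"fingers":48},{"turn":[0,0,0],"linear":[0,0,0],"fingers":48}]' 40
python3 -c "
from h import *
go(.4787,-.2777,.024)"
```

```text
clock: 7.1
tool_pos: [0.4785, -0.2777, 0.0238]
tcp_rot: [0.993, 0.117, -0.0, -0.0]
force: [0.3, -0.6, -0.3]
grip_width: 0.0481
gripper_force: 0.0
t 7.1 pos [ 0.4785 -0.2777  0.0238] yaw 13.39 q [-0.74  0.4   1.79 -0.    0.96  0.6 ] F [ 0.3 -0.6 -0.3] w 0.0481
linear mm [ 0.3  0.  -0.2] turn z None
```

No contact at 48 mm, though the collar is 54 mm wide. I look at what happened.

```bash
python3 - <<'E'
from h import *
p=get_image('wrist');cv2.imwrite('pics/w4.png',p['img'])
print(ctrl.get_state()['grip_width'],ctrl.get_state()['gripper_force'],proj(p,(.4787,-.2777,.03)))
E
```

```text
0.04815270559291341 0.0 [282.12346139 270.08985813]
```

View pics/w4.png

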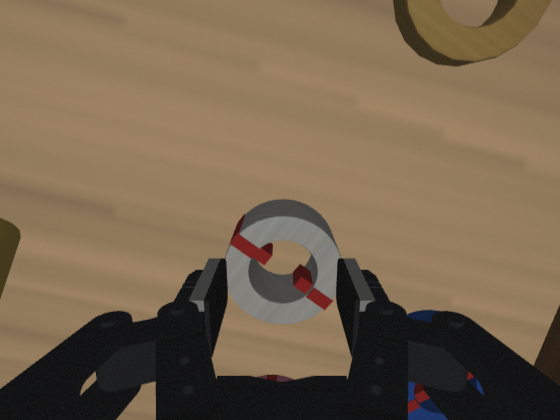

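The collar sits centred between the pads at pixel (283,270), just at contact, so the opening reading may be offset. I close further.

```bash
python3 -m jog '[{"turn":[0,0,0],"linear":[0,0,0],"fingers":44},{"turn":[0,0,0],"linear":[0,0,0],"fingers":40},{"turn":[0,0,0],"linear":[0,0,0],"fingers":36}]' 40; python3 -m jog '[{"turn":[0,0,0],"linear":[0,0,0],"fingers":36},{"turn":[0,0,0],"linear":[0,0,0],"fingers":36}]' 40
python3 - <<'E'
from h import *
p=get_image('wrist');cv2.imwrite('pics/w5.png',p['img'])
E
```

```text
clock: 7.45
tool_pos: [0.4785, -0.2777, 0.0238]
tcp_rot: [0.993, 0.117, -0.0, -0.0]
force: [-0.6, -0.3, 0.5]
grip_width: 0.036
gripper_force: 0.0
clock: 7.65
tool_pos: [0.4785, -0.2777, 0.0238]
tcp_rot: [0.993, 0.117, -0.0, -0.0]
force: [-0.0, -0.0, 0.3]
grip_width: 0.0359
gripper_force: 0.0
```

View pics/w5.png

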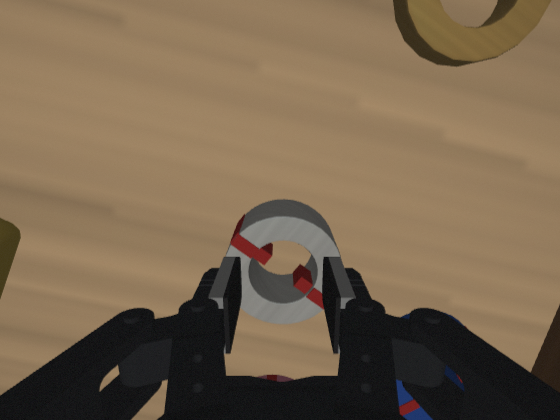

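The fingers are passing over the collar's top face: the pads hide the ring at (230,290) and (340,290). By projection the tips stand about 18 mm behind the reported TCP, above z = 0.03. The collar hasn't been disturbed. I open, go 20 mm lower (safe, since the tips are above 0.03) and close again.

```bash
python3 -m jog '[{"turn":[0,0,0],"linear":[0,0,-5],"fingers":70},{"turn":[0,0,0],"linear":[0,0,0],"fingers":70},{"turn":[0,0,0],"linear":[0,0,0],"fingers":70},{"turn":[0,0,0],"linear":[0,0,0],"fingers":70}]' 40; python3 -m jog '[{"turn":[0,0,0],"linear":[0,0,8],"fingers":70},{"turn":[0,0,0],"linear":[0,0,6],"fingers":70},{"turn":[0,0,0],"linear":[0,0,5],"fingers":70},{"turn":[0,0,0],"linear":[0,0,0],"fingers":70}]' 40;  python3 -m jog '[{"turn":[0,0,0],"linear":[0,0,3],"fingers":70},{"turn":[0,0,0],"linear":[0,0,3],"fingers":70},{"turn":[0,0,0],"linear":[0,0,0],"fingers":70}]' 40; python3 -m jog '[{"turn":[0,0,0],"linear":[0,0,0],"fingers":60},{"turn":[0,0,0],"linear":[0,0,0],"fingers":50},{"turn":[0,0,0],"linear":[0,0,0],"fingers":48},{"turn":[0,0,0],"linear":[0,0,0],"fingers":48},{"turn":[0,0,0],"linear":[0,0,0],"fingers":48}]' 40
```

```text
clock: 8.1
tool_pos: [0.4785, -0.2777, 0.0289]
tcp_rot: [0.993, 0.117, 0.0, 0.0]
force: [0.3, -0.3, 0.4]
grip_width: 0.07
gripper_force: 0.0
clock: 8.5
tool_pos: [0.4777, -0.2771, 0.0085]
tcp_rot: [0.993, 0.117, -0.001, -0.001]
force: [0.9, -0.7, 0.5]
grip_width: 0.0704
gripper_force: 0.0
clock: 8.8
tool_pos: [0.4783, -0.2776, 0.0034]
tcp_rot: [0.993, 0.117, -0.0, -0.0]
force: [-1.1, -0.0, -0.1]
grip_width: 0.0698
gripper_force: 0.0
clock: 9.3
tool_pos: [0.4788, -0.278, 0.0043]
tcp_rot: [0.993, 0.117, 0.0, 0.0]
force: [-0.1, 0.9, 5.3]
grip_width: 0.0523
gripper_force: 42.6
```

Gripped at 42 N. The +5 N upward suggests light contact with the bench. Lift gently and check.

```bash
python3 -m jog '[{"turn":[0,0,0],"linear":[0,0,-3],"fingers":46},{"turn":[0,0,0],"linear":[0,0,-7],"fingers":46},{"turn":[0,0,0],"linear":[0,0,-30],"fingers":46},{"turn":[0,0,0],"linear":[0,0,-40],"fingers":46},{"turn":[0,0,0],"linear":[0,0,-40],"fingers":46},{"turn":[0,0,0],"linear":[0,0,-36],"fingers":46},{"turn":[0,0,0],"linear":[0,0,0],"fingers":46},{"turn":[0,0,0],"linear":[0,0,0],"fingers":46}]' 60
cat > m6.py <<'E'
import pickle
from h import *
import sys
p=get_image('wrist');s=ctrl.get_state();cv2.imwrite(sys.argv[1],p['img'])
print(s['grip_width'],s['gripper_force'],s['force'].round(1) if hasattr(s['force'],'round') else s['force'])
b,g,r=[p['img'][...,i].astype(int) for i in range(3)]
v,u=np.mgrid[:420,:560];m=(r>g+60)&(r>b+60)&(abs(u-282)<75)&(v>180)&(v<350)
n,l,st,ce=cv2.connectedComponentsWithStats(m.astype(np.uint8));print([(st[i].tolist(),ce[i].round(1).tolist()) for i in range(1,n) if st[i][4]>15])
go(.5472,.1275,.17,None)
E
python3 m6.py pics/w6.png
```

```text
clock: 10.1
tool_pos: [0.4786, -0.2778, 0.1605]
tcp_rot: [0.993, 0.117, 0.001, 0.001]
force: [-0.4, -0.2, -2.3]
grip_width: 0.052
gripper_force: 63.3
0.05223895852688806 63.32410281524062 [-0.5  0.1 -1.7]
[([222, 250, 47, 36, 643], [244.7, 268.5]), ([271, 286, 8, 6, 38], [274.6, 288.6]), ([294, 299, 21, 18, 216], [304.4, 307.7]), ([309, 312, 29, 24, 331], [322.6, 323.3])]
t 10.15 pos [ 0.4778 -0.2772  0.159 ] yaw 13.39 q [-0.74  0.2   1.72 -0.    1.22  0.6 ] F [-0.5  0.1 -1.7] w 0.0522
linear mm [ 161.2 -377.6  -10.7] turn z None
```

View pics/w6.png

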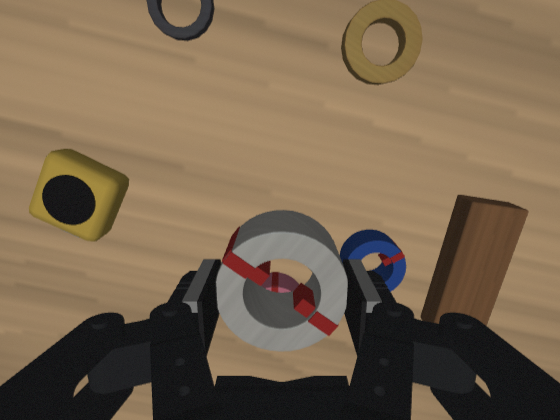

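The collar is held level, with the ring top centred at about (283,292) where my model puts it (282,294). Its tabs are unchanged. I carry it over the spindle, then turn +18.5° (world) toward the keyways.

```bash
python3 -m jog '[{"turn":[0,0,0],"linear":[13.4,-31.5,0],"fingers":46},{"turn":[0,0,0],"linear":[13.4,-31.5,0],"fingers":46},{"turn":[0,0,0],"linear":[13.4,-31.5,0],"fingers":46},{"turn":[0,0,0],"linear":[13.4,-31.5,0],"fingers":46},{"turn":[0,0,0],"linear":[13.4,-31.5,0],"fingers":46},{"turn":[0,0,0],"linear":[13.4,-31.5,0],"fingers":46}]' 60
python3 -m jog '[{"turn":[0,0,0],"linear":[13.4,-31.5,0],"fingers":46},{"turn":[0,0,0],"linear":[13.4,-31.5,0],"fingers":46},{"turn":[0,0,0],"linear":[13.4,-31.5,0],"fingers":46},{"turn":[0,0,0],"linear":[13.4,-31.5,0],"fingers":46},{"turn":[0,0,0],"linear":[13.4,-31.5,0],"fingers":46},{"turn":[0,0,0],"linear":[13.4,-31.5,0],"fingers":46},{"turn":[0,0,0],"linear":[0,0,0],"fingers":46}]' 60
python3 -m jog '[{"turn":[0,0,-6.1],"linear":[0,0,0],"fingers":46},{"turn":[0,0,-6.2],"linear":[0,0,0],"fingers":46},{"turn":[0,0,-6.2],"linear":[0,0,0],"fingers":46},{"turn":[0,0,0],"linear":[0,0,0],"fingers":46},{"turn":[0,0,0],"linear":[0,0,0],"fingers":46}]' 60
cat > m7.py <<'E'
from h import *
L=[];ss=[]
for i in range(4):
    p=get_image('wrist');s=ctrl.get_state();ss.append(s['tool_pos'])
z=np.mean(ss,0)[2]+.026
b,g,r=[p['img'][...,i].astype(int) for i in range(3)]
v,u=np.mgrid[:420,:560];m=(r>g+60)&(r>b+60)&(abs(u-282)<75)&(v>180)&(v<350)
c=np.mean(ss,0)
w=np.array([onplane(p,(a,bb),z)[:2]-c[:2] for a,bb in zip(u[m],v[m])]);rr=np.hypot(*w.T)
k=(rr>.0165)&(rr<.0265);th=np.arctan2(w[k,1],w[k,0])
print('mean pos',c.round(4),'stripe px',k.sum(),'heading',np.degrees(np.angle(np.exp(2j*th).mean())/2).round(1))
for sg in (1,-1):
    q=k&((w@[np.cos(1.47),np.sin(1.47)])*sg>0); print(q.sum(),np.degrees(np.arctan2(*w[q].mean(0)[::-1])).round(1))
go(.5473,.1275,.112,31.9)
E
python3 m7.py; cp m6.py /dev/null
```

```text
clock: 10.75
tool_pos: [0.5113, -0.0733, 0.1573]
tcp_rot: [0.993, 0.116, -0.002, -0.001]
force: [0.7, -0.2, -0.8]
grip_width: 0.0523
gripper_force: 63.4
clock: 11.45
tool_pos: [0.5458, 0.1308, 0.1573]
tcp_rot: [0.993, 0.119, -0.002, -0.001]
force: [-0.3, -0.1, -2.4]
grip_width: 0.0521
gripper_force: 63.4
clock: 11.95
tool_pos: [0.5464, 0.1267, 0.1584]
tcp_rot: [0.962, 0.273, -0.001, -0.0]
force: [0.4, 0.6, -1.5]
grip_width: 0.0518
gripper_force: 63.4
mean pos [0.5469 0.1269 0.1591] stripe px 655 heading 84.4
353 86.4
302 -97.9
t 12.15 pos [0.5471 0.1271 0.1595] yaw 31.81 q [ 0.02  0.22  1.7  -0.    1.23  1.03] F [-0.7 -0.8 -0.9] w 0.0515
linear mm [ 0.4 -0.3 47.5] turn z -0.09
```

The tabs' heading, 84.4°, matches the keyways. I descend in guarded steps, first over the nose, then to the shoulder.

```bash
python3 -m jog '[{"turn":[0,0,0],"linear":[0.4,-0.4,15],"fingers":46},{"turn":[0,0,0],"linear":[0,0,15],"fingers":46},{"turn":[0,0,0],"linear":[0,0,15],"fingers":46},{"turn":[0,0,0],"linear":[0,0,8],"fingers":46},{"turn":[0,0,0],"linear":[0,0,4],"fingers":46},{"turn":[0,0,0],"linear":[0,0,0],"fingers":46}]' 60
python3 -m jog '[{"turn":[0,0,0],"linear":[0,0,4],"fingers":46},{"turn":[0,0,0],"linear":[0,0,4],"fingers":46},{"turn":[0,0,0],"linear":[0,0,4],"fingers":46},{"turn":[0,0,0],"linear":[0,0,0],"fingers":46}]' 60
python3 m7.py
```

```text
clock: 12.75
tool_pos: [0.547, 0.1278, 0.1018]
tcp_rot: [0.962, 0.275, -0.001, -0.0]
force: [-1.1, 2.0, -1.5]
grip_width: 0.0523
gripper_force: 63.4
clock: 13.15
tool_pos: [0.5471, 0.1278, 0.0903]
tcp_rot: [0.962, 0.275, -0.0, -0.0]
force: [-0.4, -0.1, -1.3]
grip_width: 0.0518
gripper_force: 63.4
mean pos [0.5475 0.1278 0.0908] stripe px 668 heading 84.6
360 86.8
308 -98.0
t 13.35 pos [0.5476 0.1278 0.091 ] yaw 31.9 q [ 0.02  0.31  1.74 -0.    1.09  1.03] F [ 0.3 -0.2 -1.4] w 0.0523
linear mm [ -0.4   0.1 -21. ] turn z -0.0
```

```bash
python3 -m jog '[{"turn":[0,0,0],"linear":[0,0,3],"fingers":46},{"turn":[0,0,0],"linear":[0,0,2],"fingers":46},{"turn":[0,0,0],"linear":[0,0,2],"fingers":46},{"turn":[0,0,0],"linear":[0,0,0],"fingers":46}]' 60
python3 -m jog '[{"turn":[0,0,0],"linear":[0,0,2],"fingers":46},{"turn":[0,0,0],"linear":[0,0,2],"fingers":46},{"turn":[0,0,0],"linear":[0,0,0],"fingers":46}]' 60
python3 -m jog '[{"turn":[0,0,0],"linear":[0,0,2],"fingers":46},{"turn":[0,0,0],"linear":[0,0,2],"fingers":46},{"turn":[0,0,0],"linear":[0,0,0],"fingers":46}]' 60
```

```text
clock: 13.75
tool_pos: [0.5471, 0.1278, 0.0833]
tcp_rot: [0.962, 0.275, -0.0, -0.0]
force: [-0.4, 0.0, -1.5]
grip_width: 0.0521
gripper_force: 63.4
clock: 14.05
tool_pos: [0.5472, 0.1278, 0.0794]
tcp_rot: [0.962, 0.275, -0.0, -0.0]
force: [-0.4, -0.2, -1.6]
grip_width: 0.0524
gripper_force: 63.4
clock: 14.35
tool_pos: [0.5472, 0.1278, 0.0754]
tcp_rot: [0.962, 0.275, -0.0, -0.0]
force: [0.3, 0.1, -0.7]
grip_width: 0.0521
gripper_force: 63.4
```

The bore is on the 28 mm part without contact. Next come the tabs.

```bash
python3 -m jog '[{"turn":[0,0,0],"linear":[0,0,2],"fingers":46},{"turn":[0,0,0],"linear":[0,0,2],"fingers":46},{"turn":[0,0,0],"linear":[0,0,0],"fingers":46}]' 60
python3 -m jog '[{"turn":[0,0,0],"linear":[0,0,2],"fingers":46},{"turn":[0,0,0],"linear":[0,0,1],"fingers":46},{"turn":[0,0,0],"linear":[0,0,0],"fingers":46}]' 60
python3 -m jog '[{"turn":[0,0,0],"linear":[0,0,1],"fingers":46},{"turn":[0,0,0],"linear":[0,0,1],"fingers":46},{"turn":[0,0,0],"linear":[0,0,0],"fingers":46}]' 60
```

```text
clock: 14.65
tool_pos: [0.5472, 0.1278, 0.0714]
tcp_rot: [0.962, 0.275, -0.0, -0.0]
force: [0.9, -0.3, -0.9]
grip_width: 0.0521
gripper_force: 63.4
clock: 14.95
tool_pos: [0.5473, 0.1278, 0.0686]
tcp_rot: [0.962, 0.275, -0.0, -0.0]
force: [-0.9, -0.9, -1.1]
grip_width: 0.0518
gripper_force: 63.4
clock: 15.25
tool_pos: [0.5473, 0.1278, 0.0666]
tcp_rot: [0.962, 0.275, -0.0, -0.0]
force: [0.4, -0.6, -1.6]
grip_width: 0.052
gripper_force: 63.4
```

The tabs have entered the keyways freely. Down to the seat, with small final steps.

```bash
python3 -m jog '[{"turn":[0,0,0],"linear":[0,0,2],"fingers":46},{"turn":[0,0,0],"linear":[0,0,2],"fingers":46},{"turn":[0,0,0],"linear":[0,0,2],"fingers":46},{"turn":[0,0,0],"linear":[0,0,0],"fingers":46}]' 60
python3 -m jog '[{"turn":[0,0,0],"linear":[0,0,2],"fingers":46},{"turn":[0,0,0],"linear":[0,0,1],"fingers":46},{"turn":[0,0,0],"linear":[0,0,1],"fingers":46},{"turn":[0,0,0],"linear":[0,0,0],"fingers":46}]' 60
python3 -m jog '[{"turn":[0,0,0],"linear":[0,0,1],"fingers":46},{"turn":[0,0,0],"linear":[0,0,0.5],"fingers":46},{"turn":[0,0,0],"linear":[0,0,0],"fingers":46}]' 60
```

```text
clock: 15.65
tool_pos: [0.5471, 0.1278, 0.0603]
tcp_rot: [0.962, 0.275, -0.0, -0.0]
force: [0.0, -0.0, -1.7]
grip_width: 0.0522
gripper_force: 63.4
clock: 16.05
tool_pos: [0.5474, 0.1278, 0.0567]
tcp_rot: [0.962, 0.275, -0.0, -0.0]
force: [0.4, 0.5, -2.7]
grip_width: 0.0515
gripper_force: 63.4
clock: 16.35
tool_pos: [0.5474, 0.1278, 0.0552]
tcp_rot: [0.962, 0.275, -0.0, -0.0]
force: [-0.7, -0.6, -1.2]
grip_width: 0.052
gripper_force: 63.4
```

```bash
python3 -m jog '[{"turn":[0,0,0],"linear":[0,0,0.6],"fingers":46},{"turn":[0,0,0],"linear":[0,0,0.4],"fingers":46},{"turn":[0,0,0],"linear":[0,0,0],"fingers":46}]' 60
python3 -m jog '[{"turn":[0,0,0],"linear":[0,0,0.5],"fingers":46},{"turn":[0,0,0],"linear":[0,0,0],"fingers":46}]' 60
```

```text
clock: 16.65
tool_pos: [0.5475, 0.1278, 0.0545]
tcp_rot: [0.962, 0.275, 0.0, 0.0]
force: [-1.1, -0.3, 0.4]
grip_width: 0.0519
gripper_force: 63.7
clock: 16.85
tool_pos: [0.5475, 0.1278, 0.0545]
tcp_rot: [0.961, 0.275, 0.0, 0.0]
force: [-2.3, -0.9, 5.8]
grip_width: 0.0522
gripper_force: 64.2
```

It touches down at z = 0.0545, as expected for the seat. Release, then retreat straight up.

```bash
python3 -m jog '[{"turn":[0,0,0],"linear":[0,0,0],"fingers":56},{"turn":[0,0,0],"linear":[0,0,0],"fingers":62},{"turn":[0,0,0],"linear":[0,0,0],"fingers":70},{"turn":[0,0,0],"linear":[0,0,0],"fingers":70},{"turn":[0,0,0],"linear":[0,0,0],"fingers":70}]' 60
python3 -m jog '[{"turn":[0,0,0],"linear":[0,0,-5],"fingers":70},{"turn":[0,0,0],"linear":[0,0,-15],"fingers":70},{"turn":[0,0,0],"linear":[0,0,-30],"fingers":70},{"turn":[0,0,0],"linear":[0,0,-35],"fingers":70},{"turn":[0,0,0],"linear":[-20,0,-35],"fingers":70},{"turn":[0,0,0],"linear":[-40,0,0],"fingers":70},{"turn":[0,0,0],"linear":[0,0,0],"fingers":70},{"turn":[0,0,0],"linear":[0,0,0],"fingers":70}]'
python3 - <<'E'
from h import *
p=get_image('wrist')
for z in (.08,.096):
  c=proj(p,(.5472,.1276,z));print(c)
  red(p,c,50,z)
for r in place_of(p,'collar')+place_of(p,'tab'): print(np.round(r['at'],4),r['conf'])
c=proj(p,(.5472,.1276,.08)).round().astype(int);x0=c[0]-100;y0=max(c[1]-75,0)
cv2.imwrite('pics/w8.png',cv2.resize(p['img'][y0:y0+150,x0:x0+200],None,fx=4,fy=4,interpolation=cv2.INTER_CUBIC))
s=get_image('scene');cv2.imwrite('pics/s8.png',cv2.resize(s['img'][140:230,230:350],None,fx=6,fy=6,interpolation=cv2.INTER_CUBIC))
E
```

```text
clock: 17.35
tool_pos: [0.5475, 0.1278, 0.0537]
tcp_rot: [0.962, 0.275, -0.0, -0.0]
force: [-0.5, 0.6, 0.7]
grip_width: 0.0698
gripper_force: 0.0
clock: 18.15
tool_pos: [0.4967, 0.0959, 0.1753]
tcp_rot: [0.962, 0.274, 0.001, 0.0]
force: [0.3, -0.4, 0.2]
grip_width: 0.0701
gripper_force: 0.0
[281.62014302 124.75088111]
red n 452 mean [0.547  0.1288] heading 84.4
[281.65650529 125.96696115]
red n 452 mean [0.5476 0.1291] heading 84.4
[0.5441 0.1272 0.0535] 0.95
[0.5448 0.1442 0.0734] 0.55
```

View pics/w8.png

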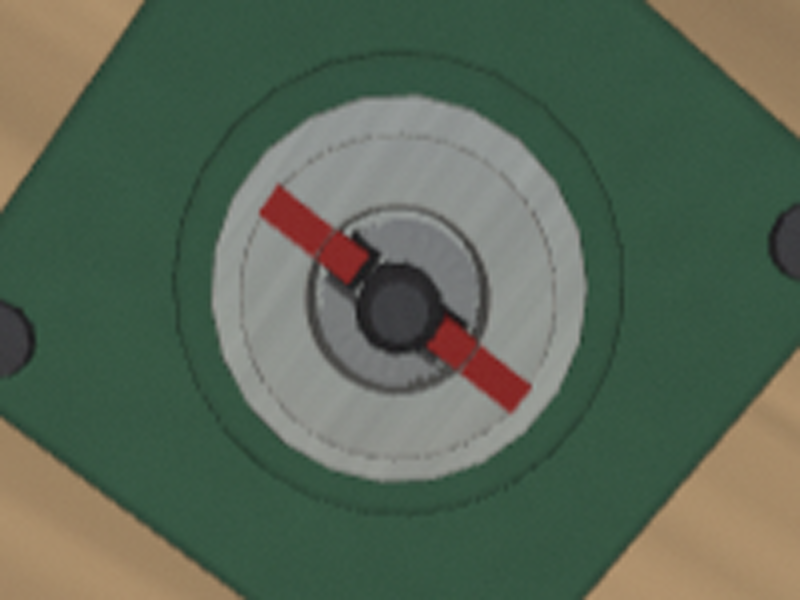

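The crop shows the collar (dashed rim, centre about (398,297)) flush around the shoulder. Both red tabs lie in the keyways, and the ring is the size it should be for a top at z ≈ 0.08, so it is fully home.

```bash
python3 -c "
from workcell import ticket
print(ticket.job_done())"
```

```text
the job is handed in; nothing more can be done
None
```

The aluminium collar is fully home on the seat with both tabs in the keyways, released, and handed in at about 18 s; I moved nothing else on the bench.

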